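# Seat the block and flip the drill template over onto it

## Robot

A 6-joint arm with a two-finger parallel gripper is mounted at the origin on a cart in front of the work surface, level with it; the furniture and walls round the work are solid. World frame = base frame: x ahead of the robot, y to its left, z up, the work surface at z = 0. Lengths are in mm, angles in rad, forces in N, time in s.
With the tool pointing down it reaches from about 350 to 850 mm from the base axis. Payload 8.1 kg.
Tool frame: the origin (TCP) lies on the centre line of the jaws, within the pads' length; the fingertips stand 11 mm ahead of it and the grasp point (between the pads) lies 8 mm behind it; z points along the fingers, y is the line along which they close (so a half turn about z gives the same grasp; the last joint's range is limited). The gripper opens to 93 mm and grips with 3 to 60 N. Pads are 15 mm wide; open, the fingers measure 128 mm over their backs; the gripper's body (75 mm by 188 mm) begins 65 mm behind the grasp point.
Start: joints at [1.126, 0.13, 1.488, -0, 1.523, -0.085], TCP at [211.231, 561.593, 229.635] pointing down, gripper open.
Joint ranges: [-2.96, 2.96], [-0.89, 2.26], [0.02, 2.5], [-1.34, 4.48], [0, 2.73], [-2.66, 2.66]. Speed limits (rad/s): [2.39, 2.39, 2.79, 3.14, 3.14, 3.14].

## Interface

Orientations are given as a 3x3 rotation matrix whose columns are the frame's x, y, z axes.
In Python, from workcell import env, viewer, finish_job gives the robot as it stands. The module is installed in compiled form; this text tells all that it offers.
- The arm moves only by the tool apply_moves, never from a script. Its argument "series" is a list of rows, each a list of 2 entries, a list of its own where there are three numbers: the shift along the tool's x, y, z in m, then the turn, a rotation vector about the tool's x, y, z in rad. In form: [[[x, y, z], [wx, wy, wz]], ...]. A call has 1 to 10 rows; each row is the pose to reach, as a shift and turn from the pose commanded when the call began, along the tool's axes at that moment; what a row does not reach only later rows make up. A row lasts 1/10 s, in which the tool goes at most 50 mm and 8.59 degrees, less where a joint would pass 70% of its speed; a pose out of reach is approached as far as the arm can. A call with a gripper value outside its range is refused whole. "jaw" is the closure, from 0 (fully open) to 1 (shut), set as the call begins (left out, the last holds). The fingers move at their own pace and stop on an object; "force" is the grip in N (left out, the last holds). Time passes only in rows, so rows that repeat a pose let the fingers close. It gives the time, the measured TCP pose, the force, the opening and the grip force at its end, in the units of the state.
- env.observe(): the state, without advancing time (a new reading comes with each control period).
- viewer.read_camera(name): name is "scene" or "top" or "wrist"; returns a dict with "img" (420x560x3 uint8, red, green, blue), "fx", "fy", "cx", "cy" (pixels), "extrinsics" (4x4, takes a point from camera to world coordinates); the wrist camera has in their place "hand_eye" (4x4, takes a point from camera to tool coordinates, whose origin is the TCP and whose axes are the flange's). Camera axes: x right, y down, z forward; pixel columns grow to the right and rows downward; lengths in mm; the calibration is good to about 2 mm. A picture is of the moment at which its call begins: read the wrist's pose just before it. There is no depth.
- finish_job(): hands the job in; it is judged then, once.
Trained networks look in a picture, given as the dict that the camera call returned (one of the last four; its "shot" number tells which), for a name from the list of things; names that differ only in an ending like _2 or _b are one class to them, and where a whole thing is asked for, a point or a joint stands for the part that bears it (a point fixed in the world has none). Each returns a list of dicts, best first, with "p" (0 to 1); they miss things now and then, are a little off and sometimes report something else, mostly with a low value. They report only what shows in the picture. A call takes as long as a camera call. They do not tell look-alikes from the thing itself.
- viewer.boxes_of(picture, target): "position" ([x, y, z] in mm, in world coordinates, good to about 4 mm: the middle of the surface that is visible of it).
The state is a dict: "time_s": time; "joint_positions": joint angles; "joint_velocities": joint speeds; "joint_efforts": joint torques, N m; "eef_pos": TCP position; "tcp_rot": TCP orientation; "contact_force": force on the tool from outside, world axes, zero at the start; "torque": the same for the moment, N m; "finger_gap": finger opening in mm; "grip_force": force on a finger pad.
Only numpy, scipy, OpenCV 4.12 (cv2) and the standard library are available. Lean on these libraries where they do the work, as an engineer would, in place of code of your own. Each camera call takes 0.05 s, during which the arm holds its last target. There are 200 camera calls.

## Task

Get the drilling jig ready: first push the loose timber block with the fingertips along its guide channel until it is fully home against the spine block. Then, still with the fingertips, push the hinged aluminium template (the plate with the upstanding lip) up and over the spine and press it down flat on the other side, over the block. Only push and press: do not grip or straddle the block or the template between the fingers, do not lift the block, and leave the tape measure, the pack of fasteners and the screwdriver where they are.

Things in the scene. Friction and masses are not known exactly. Their poses are not given: they have to be found in the camera images.
- jig: Fixed wooden drilling jig. Origin: on the bench under the middle of the spine. x along the spine, y from the spine towards the template's parking side, z up. Plywood board 110 (x) by 280 (y -165 to +115), 12 mm thick. Spine block 84 (x) by 28 (y -14 to +14), top at z 48. Parking rest for the template: 50 (x), y 81 to 95, top z 53.
- stop (a point): Middle of the spine block's face that stops the timber block: jig frame (0, -14, 32) mm; the jig's axes.
- channel_mouth (a point): Middle of the open outer end of the channel, on the board: jig frame (0, -150, 12) mm; the jig's axes. The channel runs from here to the stop between two guide rails, 12 wide, tops at z 32, inner faces at x -32.5 and +32.5.
- spine_hinge (a point): Middle of the hinge axis, which runs along the jig's x: jig frame (0, 0, 55) mm; the jig's axes. Steel knuckles of 11 mm diameter.
- template (a joint): Angle of the aluminium template, rad: 0 flat on its parking side (+y), 1.57 upright, 3.14 (limit) flat on the other side over the block. Starts at 0 to 0.45. Stiff hinge (friction 0.10 N m, template 0.12 kg): it stays where it is left and must be pressed all the way. Plate 80 wide along the spine, 4 thick, mid-plane through the hinge axis, reaching 8 to 112 mm from the axis.
- lip_top (a point): Middle of the free edge of the template's lip, 110 mm from the axis and 40 off the plate's mid-plane. Lip 54 wide, 108 to 112 from the axis, its last 7 mm rolled outward to 116; up when parked, down past the block's outer end when flipped. Turns with the template: y along the plate, outward, z along the lip. At angle a, jig frame: y = 110cos(a)-40sin(a), z = 55+110sin(a)+40cos(a).
- face (a point): Point on the plate face that is underneath when parked and on top (z 57 mm) when flipped, on its middle line 90 mm from the axis. Two drill bushes, 16 across, stand 2 mm out of this face 40 mm from the axis, 20 either side of the middle. Flipped, the plate clears the block's top by 1 mm and the lip clears the end of a block that is home by 4 mm; a block not home is in the lip's way.
- block: Loose timber block, 60 (x, across the channel) by 90 (y, along it) by 40 mm high, about 0.13 kg, standing on the board (underside z 12) in the channel, axes nearly along the jig's. Origin: centre of its underside. Home: origin at y -59 mm in the jig frame, end face against the stop; it starts 25 to 50 mm short of that.
- tape_measure: Bystander: tape measure standing on its foot, 32 x 79 x 62 mm high, loose on the bench. Origin: centre of its underside.
- screw_pack: Bystander: small clear pack of fasteners, 60 x 73 x 26 mm, loose on the bench. Origin: centre of its underside.
- screwdriver: Bystander: screwdriver with a red handle lying on the bench, 202 mm long (along its y), 29 wide. Origin: under its middle.
Things that resemble listed ones, but are neither listed nor needed, are in the scene too. Of the things shaped like the block, the wooden one is meant.

How it is judged:
By the outcome, as a careful person would: the job done as asked, in the order asked, and still so for the second after the job is handed in, with the robot touching nothing.
It also fails if it takes over 58 s, if anything falls off the work surface, if the arm or the gripper's body presses on something with over 40 N, if the wrist force passes 120 N, or if a joint passes its speed limit or range.

## Working session

There is one attempt and no reset: what is moved stays moved. The work goes in short steps, Python scripts to look and compute and a tool call to move; the robot and the scene stay as the last step left them, time stands still between calls to the robot, and variables do not carry over. Pictures are saved under pics/ and viewed, at most 10 in all, crops included, and the job is handed in when it is done.

Besides the shell and the picture viewer there is one more tool, called after ">>>" in YAML: its name, and indented under it one key for each argument. apply_moves: Moves the arm, as the interface text tells. Its arguments: {"type":"object","properties":{"series":{"type":"array","items":{"type":"array"}},"jaw":{"type":"number"},"force":{"type":"number"}},"required":["series"]}

```bash
mkdir -p pics; cat > h.py <<'E'
import numpy as np, cv2
from workcell import env, viewer, finish_job
def shot(cam,name=None):
    p=viewer.read_camera(cam)
    if name: cv2.imwrite('pics/'+name,cv2.cvtColor(p['img'],cv2.COLOR_RGB2BGR))
    return p
def proj(p,X):
    T=np.linalg.inv(np.array(p['extrinsics'])); X=np.atleast_2d(X)
    c=X@T[:3,:3].T+T[:3,3]
    return np.c_[p['fx']*c[:,0]/c[:,2]+p['cx'],p['fy']*c[:,1]/c[:,2]+p['cy']]
def ray(p,u,v,z):
    T=np.array(p['extrinsics']); d=T[:3,:3]@np.array([(u-p['cx'])/p['fx'],(v-p['cy'])/p['fy'],1])
    o=T[:3,3]; return o+d*(z-o[2])/d[2]
E
python3 - <<'E'
from h import *
np.set_printoptions(precision=1,suppress=True)
s=env.observe(); print(s['eef_pos'],np.array(s['tcp_rot']),s['time_s'])
for c in ['scene','top']:
    p=shot(c,c+'1.png'); print(c,np.array(p['extrinsics']),p['fx'])
    for n in ['jig','template','block','tape_measure','screw_pack','screwdriver','lip_top','spine_hinge','stop','channel_mouth','face']:
        try: r=viewer.boxes_of(p,n)
        except Exception as e: print(n,e); continue
        print(n,[(round(d['p'],2),np.array(d['position']).round(), proj(p,d['position'])[0].round()) for d in r[:3]])
E
```

```text
[211.  561.1 228.6] [[-0.9  0.4 -0. ]
 [ 0.4  0.9 -0. ]
 [ 0.  -0.  -1. ]] 0.0
scene [[   0.5   -0.5    0.7 -115.5]
 [  -0.9   -0.3    0.4 -392.3]
 [   0.    -0.8   -0.6  709. ]
 [   0.     0.     0.     1. ]] 521.1841273203249
jig [(0.91, array([523.,  50.,  26.]), array([252., 235.]))]
template [(0.87, array([525.,  99.,  81.]), array([230., 205.]))]
block [(0.77, array([ 642., -250.,   44.]), array([419., 244.])), (0.73, array([552., -66.,  53.]), array([311., 236.])), (0.66, array([ 486., -227.,   41.]), array([377., 295.]))]
tape_measure [(0.75, array([374.,  74.,  41.]), array([195., 272.])), (0.33, array([520.,  50.,  24.]), array([251., 236.]))]
screw_pack [(0.8, array([427., -80.,  26.]), array([285., 291.]))]
screwdriver [(0.9, array([655.,  96.,  16.]), array([267., 197.]))]
lip_top [(0.69, array([531.,  94.,  78.]), array([234., 205.]))]
spine_hinge [(0.7, array([426., -84.,  30.]), array([286., 290.])), (0.61, array([523.,  46.,  29.]), array([253., 235.]))]
stop [(0.97, array([519.,  48.,  26.]), array([252., 236.]))]
channel_mouth [(0.6, array([517.,  50.,  24.]), arra
[... 480 characters left out ...]
, array([ 353., -242.,   39.]), array([369., 308.])), (0.77, array([563., -59.,  53.]), array([293., 211.]))]
tape_measure [(0.79, array([379.,  74.,  57.]), array([230., 287.]))]
screw_pack [(0.57, array([430., -82.,  23.]), array([300., 271.]))]
screwdriver [(0.95, array([665.,  96.,  23.]), array([232., 169.]))]
lip_top [(0.9, array([527.,  97.,  78.]), array([225., 221.]))]
spine_hinge [(0.96, array([525.,  43.,  33.]), array([249., 227.])), (0.43, array([524.,  93.,  79.]), array([226., 222.]))]
stop [(0.62, array([528.,  48.,  33.]), array([247., 225.]))]
channel_mouth [(0.92, array([524.,  47.,  34.]), array([247., 227.]))]
face [(0.86, array([527.,  94.,  75.]), array([226., 221.]))]
```

View pics/scene1.png

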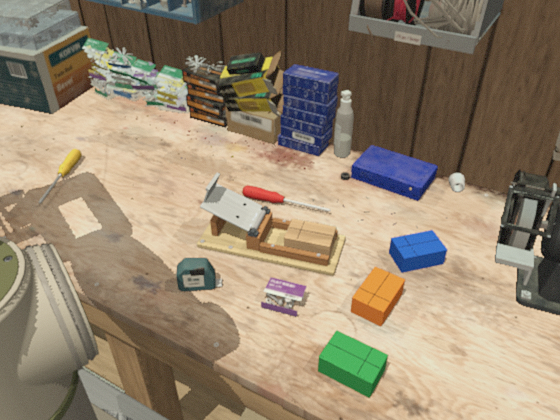

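View pics/top1.png

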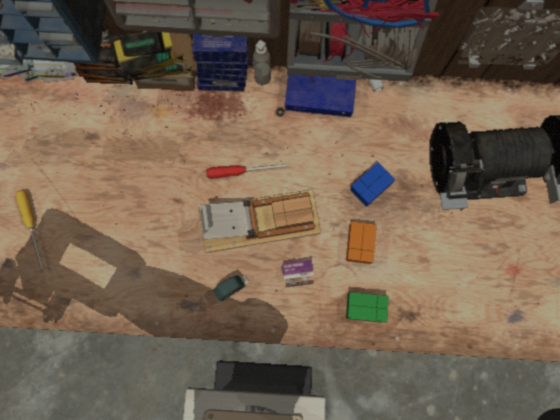

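The images show the jig at centre: the template (left, about (228,205) in scene) is parked partly raised, and the wooden block (310,236) is in the channel. The blue, orange and green blocks are look-alikes. I'll zoom in for the corners.

```bash
python3 - <<'E'
import cv2
a=cv2.imread('pics/top1.png')[180:260,190:330]; b=cv2.imread('pics/scene1.png')[170:270,193:353]
cv2.imwrite('pics/topz.png',cv2.resize(a,None,fx=5,fy=5,interpolation=cv2.INTER_CUBIC))
cv2.imwrite('pics/scenez.png',cv2.resize(b,None,fx=5,fy=5,interpolation=cv2.INTER_CUBIC))
E
```

```text
(no output)
```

View pics/topz.png

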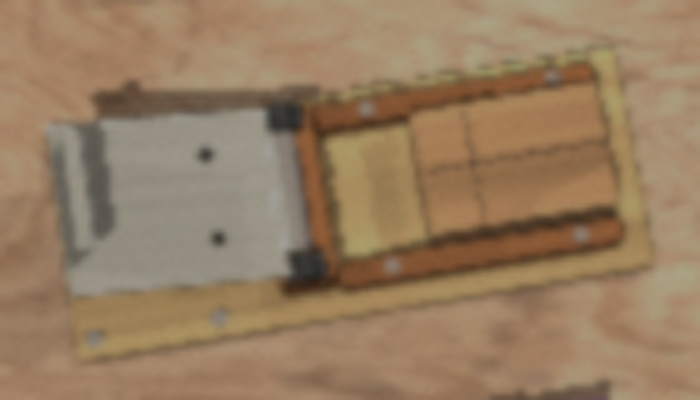

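View pics/scenez.png

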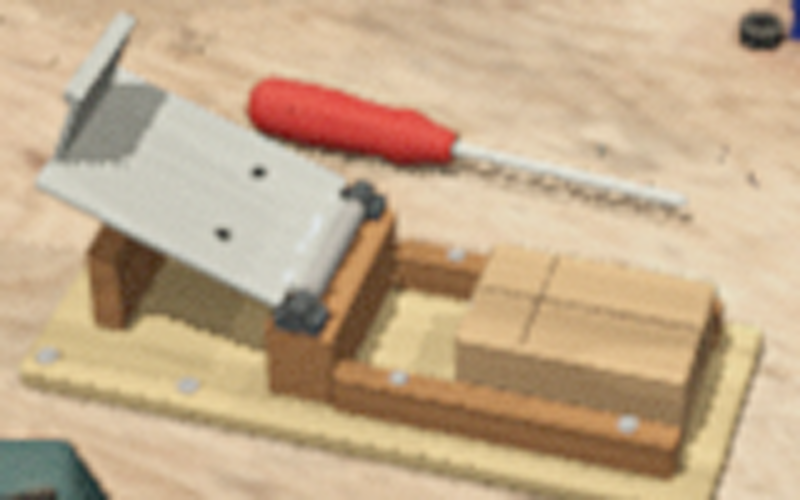

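```bash
cat > fit.py <<'E'
from h import *
from scipy.optimize import least_squares
np.set_printoptions(precision=2,suppress=True)
P={'t':viewer.read_camera('top'),'s':viewer.read_camera('scene')}
off={'t':(190,180),'s':(193,170)}
def J(q,X): c,s=np.cos(q[2]),np.sin(q[2]); return np.array([q[0]+c*X[0]-s*X[1],q[1]+s*X[0]+c*X[1],X[2]])
def B(q,x,e,z): # block end e=+-45, own yaw
    c,s=np.cos(q[5]),np.sin(q[5]); return J(q,(q[6]+c*x-s*e,q[3]+s*x+c*e,z))
def T(q,x,r,h): c,s=np.cos(q[4]),np.sin(q[4]); return J(q,(x,r*c-h*s,55+r*s+h*c))
D=[('t',652,265,'J',(-55,-165,12)),('t',615,47,'J',(55,-165,12)),('t',80,357,'J',(-55,115,12)),
('t',408,107,'B',(30,45,52)),('t',430,240,'B',(-30,45,52)),('t',615,210,'B',(-30,-45,52)),('t',598,83,'B',(30,-45,52)),
('t',50,125,'T',(40,112,2)),('t',75,293,'T',(-40,112,2)),
('s',25,375,'J',(-55,115,12)),('s',763,335,'J',(55,-165,12)),('s',397,213,'J',(42,-14,48)),('s',335,345,'J',(-42,-14,48)),
('s',490,248,'B',(30,45,52)),('s',457,343,'B',(-30,45,52)),('s',715,290,'B',(30,-45,52)),('s',685,385,'B',(-30,-45,52)),
('s',40,182,'T',(-40,112,2)),('s',130,15,'T',(27,114,40)),('s',68,95,'T',(-27,116,40))]
F={'J':lambda q,a:J(q,a),'B':lambda q,a:B(q,*a),'T':lambda q,a:T(q,*a)}
def res(q):
    o={'t':q[7:9],'s':q[9:11]}
    r=[proj(P[c],F[k](q,a))[0]+o[c]-((u+.5)/5-.5+off[c][0],(v+.5)/5-.5+off[c][1]) for c,u,v,k,a in D]
    return np.r_[np.ravel(r),q[5]*20,q[6]*.3,q[7:11]*.7]
f=least_squares(res,[525,30,.2,-100,.3,0,0,0,0,0,0],loss='soft_l1'); q=f.x
print('jig',q[:3],'blocky',q[3],'templ',q[4],'byaw',q[5],'bx',q[6],'off',q[7:])
for d,r in zip(D,res(q)[:2*len(D)].reshape(-1,2)): print(d[0],d[3],d[4],r)
np.save('q.npy',q)
E
python3 fit.py; python3 -c "
from h import *
s=env.observe();print(s['tcp_rot'],s['eef_pos'],s['finger_gap'],s['contact_force'])"
```

```text
jig [541.68  43.17   0.23] blocky -102.6544537465538 templ 0.38111283252406103 byaw 0.005091324042313783 bx -1.2114879239690335 off [-0.51  0.13  0.11  1.7 ]
t J (-55, -165, 12) [1.29 0.03]
t J (55, -165, 12) [ 0.46 -0.31]
t J (-55, 115, 12) [-0.55  0.82]
t B (30, 45, 52) [-0.19  1.36]
t B (-30, 45, 52) [-0.25 -0.43]
t B (-30, -45, 52) [ 0.91 -0.89]
t B (30, -45, 52) [-0.39 -0.17]
t T (40, 112, 2) [-0.12 -0.51]
t T (-40, 112, 2) [-0.26  0.5 ]
s J (-55, 115, 12) [-1.43 -0.52]
s J (55, -165, 12) [ 0.94 -0.54]
s J (42, -14, 48) [0.8  0.26]
s J (-42, -14, 48) [-0.37  0.29]
s B (30, 45, 52) [ 0.97 -0.27]
s B (-30, 45, 52) [-1.16  0.03]
s B (30, -45, 52) [ 0.48 -0.26]
s B (-30, -45, 52) [-0.36  0.82]
s T (-40, 112, 2) [-0.26  0.38]
s T (27, 114, 40) [-0.14  0.01]
s T (-27, 116, 40) [ 0.15 -0.82]
[[-9.35966858e-01  3.52088115e-01  2.99295846e-05]
 [ 3.52088116e-01  9.35966856e-01  5.64145468e-05]
 [-8.15020773e-06  6.33399971e-05 -9.99999998e-01]] [211.25786802 561.60383066 229.64045148] 93.40516088777429 [-0.19363814 -0.50363437  0.66130388]
```

```bash
cat >> h.py <<'E'
from scipy.spatial.transform import Rotation as R
def jigT():
    q=np.load('q.npy'); c,s=np.cos(q[2]),np.sin(q[2])
    return q, np.array([[c,-s,0],[s,c,0],[0,0,1.]])
def st():
    q,M=jigT(); s=env.observe(); Rt=np.array(s['tcp_rot'])
    pj=M.T@(np.array(s['eef_pos'])-[q[0],q[1],0])
    return s,pj,M.T@Rt,M.T@np.array(s['contact_force'])
def delta(tgt,Rg=np.array([[0,1,0],[1,0,0],[0,0,-1.]])):
    s,pj,Rj,f=st()
    print('t',s['time_s'],'jig pos',pj.round(1),'F',f.round(1),'gap',s['finger_gap'])
    print('shift',(Rj.T@(np.array(tgt)-pj)/1000).round(4),'turn',R.from_matrix(Rj.T@Rg).as_rotvec().round(4))
E
python3 -c "
from h import *
delta([0,-185,150])"
```

```text
t 1.3 jig pos [-205.3  579.5  229.6] F [-0.3 -0.4  0.7] gap 93.40516088777429
shift [-0.5942 -0.523   0.0796] turn [ 1.00e-04 -0.00e+00  9.84e-01]
```

>>> apply_moves:
  series:
    - [[-0.594, -0.523, 0], [0, 0, 0.984]]
    - [[-0.594, -0.523, 0], [0, 0, 0.984]]
    - [[-0.594, -0.523, 0], [0, 0, 0.984]]
    - [[-0.594, -0.523, 0], [0, 0, 0.984]]
    - [[-0.594, -0.523, 0], [0, 0, 0.984]]
    - [[-0.594, -0.523, 0], [0, 0, 0.984]]
    - [[-0.594, -0.523, 0], [0, 0, 0.984]]
    - [[-0.594, -0.523, 0], [0, 0, 0.984]]
    - [[-0.594, -0.523, 0], [0, 0, 0.984]]
    - [[-0.594, -0.523, 0], [0, 0, 0.984]]
  jaw: 1
  force: 20

```text
time_s: 2.3
eef_pos: [446.8, 118.3, 230.1]
tcp_rot: [[-0.225, 0.974, 0.001], [0.974, 0.225, 0.0], [-0.0, 0.001, -1.0]]
contact_force: [0.4, 1.3, 0.8]
finger_gap: 17.6
grip_force: 0.0
```

```bash
python3 -c "
from h import *
delta([0,-185,150])"
```

```text
t 2.3 jig pos [-75.5  94.5 230.1] F [0.7 1.2 0.8] gap 17.619741157508205
shift [-0.2795  0.0755  0.0801] turn [ 0.0011  0.     -0.    ]
```

>>> apply_moves:
  series:
    - [[-0.28, 0.075, 0], [0, 0, 0]]
    - [[-0.28, 0.075, 0], [0, 0, 0]]
    - [[-0.28, 0.075, 0], [0, 0, 0]]
    - [[-0.28, 0.075, 0], [0, 0, 0]]
    - [[-0.28, 0.075, 0.04], [0, 0, 0]]
    - [[-0.28, 0.075, 0.08], [0, 0, 0]]
    - [[-0.28, 0.075, 0.08], [0, 0, 0]]
    - [[-0.28, 0.075, 0.08], [0, 0, 0]]
    - [[-0.28, 0.075, 0.08], [0, 0, 0]]

```text
time_s: 3.2
eef_pos: [581.9, -135.5, 149.7]
tcp_rot: [[-0.225, 0.974, -0.001], [0.974, 0.225, 0.001], [0.001, -0.001, -1.0]]
contact_force: [-0.6, -0.1, 0.7]
finger_gap: 0.4
grip_force: 0.0
```

```bash
python3 -c "
from h import *
delta([0,-175,37])
p=shot('wrist','w1.png')"
```

```text
t 3.2 jig pos [  -1.  -183.1  149.7] F [-0.6  0.1  0.7] gap 0.43265905913502717
shift [0.008  0.0011 0.1127] turn [-0.0008 -0.0008 -0.0005]
```

View pics/w1.png

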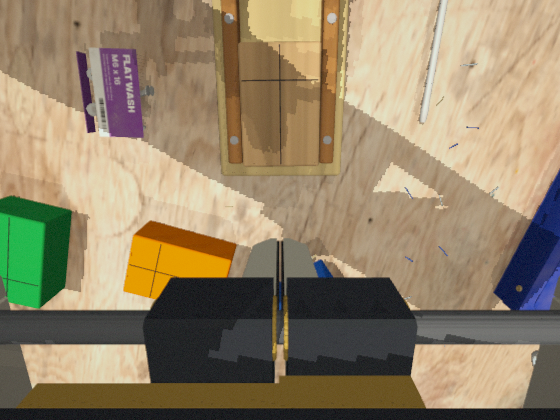

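The channel is centred (column ~282) ahead of the fingers (~281). The block's outer end is at row 166, and the path is clear. I'll lower and push.

>>> apply_moves:
  series:
    - [[0.003, 0, 0.05], [0, 0, 0]]
    - [[0.003, 0, 0.09], [0, 0, 0]]
    - [[0.003, 0, 0.113], [0, 0, 0]]
    - [[0.003, 0, 0.113], [0, 0, 0]]
    - [[0.01, 0, 0.113], [0, 0, 0]]
    - [[0.016, 0, 0.113], [0, 0, 0]]
    - [[0.022, 0, 0.113], [0, 0, 0]]
    - [[0.028, 0, 0.113], [0, 0, 0]]
    - [[0.034, 0, 0.113], [0, 0, 0]]
    - [[0.04, 0, 0.113], [0, 0, 0]]

```text
time_s: 4.25
eef_pos: [573.8, -96.7, 37.5]
tcp_rot: [[-0.225, 0.974, 0.002], [0.974, 0.225, -0.001], [-0.001, 0.001, -1.0]]
contact_force: [0.9, -2.4, 2.3]
finger_gap: 0.5
grip_force: 1.3
```

```bash
python3 -c "
from h import *
delta([0,-112,37])"
```

```text
t 4.25 jig pos [  -0.2 -143.5   37.5] F [ 0.3 -2.6  2.3] gap 0.4920329116719389
shift [0.0315 0.0002 0.0005] turn [ 0.0014  0.0011 -0.0001]
```

>>> apply_moves:
  series:
    - [[0.005, 0, 0], [0, 0, 0]]
    - [[0.01, 0, 0], [0, 0, 0]]
    - [[0.015, 0, 0], [0, 0, 0]]
    - [[0.02, 0, 0], [0, 0, 0]]
    - [[0.024, 0, 0], [0, 0, 0]]
    - [[0.026, 0, 0], [0, 0, 0]]
    - [[0.026, 0, 0], [0, 0, 0]]

```text
time_s: 4.95
eef_pos: [566.9, -70.8, 36.3]
tcp_rot: [[-0.225, 0.974, -0.001], [0.974, 0.225, 0.001], [0.001, -0.001, -1.0]]
contact_force: [0.3, -0.0, 0.3]
finger_gap: 0.4
grip_force: 0.0
```

>>> apply_moves:
  series:
    - [[0.001, 0, 0], [0, 0, 0]]
    - [[0.002, 0, 0], [0, 0, 0]]
    - [[0.003, 0, 0], [0, 0, 0]]
    - [[0.003, 0, 0], [0, 0, 0]]

```text
time_s: 5.35
eef_pos: [566.5, -68.3, 36.4]
tcp_rot: [[-0.225, 0.974, -0.001], [0.974, 0.225, 0.0], [0.0, -0.0, -1.0]]
contact_force: [-0.3, 0.7, -0.7]
finger_gap: 0.5
grip_force: 0.0
```

>>> apply_moves:
  series:
    - [[0.001, 0, 0], [0, 0, 0]]
    - [[0.002, 0, 0], [0, 0, 0]]
    - [[0.003, 0, 0], [0, 0, 0]]
    - [[0.003, 0, 0], [0, 0, 0]]

```text
time_s: 5.75
eef_pos: [566.7, -68.1, 37.1]
tcp_rot: [[-0.225, 0.974, 0.002], [0.974, 0.225, -0.004], [-0.004, 0.001, -1.0]]
contact_force: [1.4, -13.6, -1.6]
finger_gap: 0.1
grip_force: 6.1
```

>>> apply_moves:
  series:
    - [[0.001, 0, 0], [0, 0, 0]]
    - [[0.002, 0, 0], [0, 0, 0]]
    - [[0.003, 0, 0], [0, 0, 0]]

```text
time_s: 6.05
eef_pos: [566.8, -67.9, 37.7]
tcp_rot: [[-0.224, 0.974, 0.003], [0.974, 0.224, -0.008], [-0.009, 0.001, -1.0]]
contact_force: [3.0, -27.8, -3.4]
finger_gap: 0.7
grip_force: 13.8
```

Block is home: it stalled under 28 N. I'll back off, rise and cross to the parking side.

>>> apply_moves:
  series:
    - [[-0.02, 0, 0], [0, 0, 0]]
    - [[-0.03, 0, 0], [0, 0, 0]]
    - [[-0.03, 0, -0.04], [0, 0, 0]]
    - [[-0.03, 0, -0.09], [0, 0, 0]]
    - [[-0.03, 0, -0.14], [0, 0, 0]]
    - [[-0.03, 0, -0.18], [0, 0, 0]]
    - [[-0.03, 0, -0.18], [0, 0, 0]]

```text
time_s: 6.75
eef_pos: [575.8, -92.4, 224.8]
tcp_rot: [[-0.225, 0.974, 0.012], [0.974, 0.225, -0.002], [-0.005, 0.011, -1.0]]
contact_force: [1.1, 0.1, -0.0]
finger_gap: 0.5
grip_force: 0.0
```

```bash
python3 - <<'E'
from h import *
delta([0,150,205])
p=shot('top','top2.png'); s=shot('scene','scene2.png')
a=cv2.imread('pics/top2.png')[180:260,190:330]; b=cv2.imread('pics/scene2.png')[170:270,193:353]
a=cv2.resize(a,(700,400),interpolation=2)[:,250:]; b=cv2.resize(b,(800,500),interpolation=2)[:,250:]
a=cv2.copyMakeBorder(a,0,100,0,0,0); b=b[:, :]
c=np.hstack([b[:, :430],a[:, :370]]); cv2.imwrite('pics/c2.png',c); print(c.shape)
E
```

```text
t 6.75 jig pos [   2.7 -139.7  224.8] F [ 1.1 -0.1 -0. ] gap 0.5345712358202055
shift [ 0.2898 -0.0029  0.0183] turn [0.0109 0.005  0.0001]
(500, 800, 3)
```

View pics/c2.png

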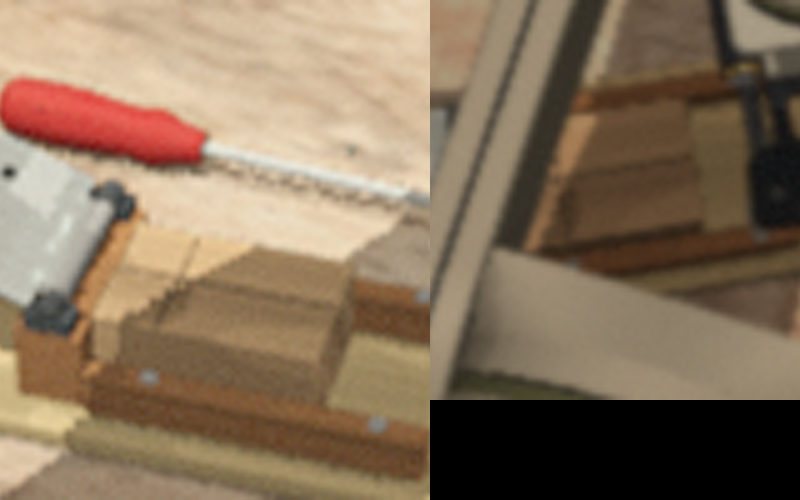

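The block sits against the spine in both views. Next I'll move past the template's lip.

>>> apply_moves:
  series:
    - [[0.05, 0, 0], [0, 0, 0]]
    - [[0.1, 0, 0], [0, 0, 0]]
    - [[0.15, 0, 0], [0, 0, 0]]
    - [[0.2, 0, 0], [0, 0, 0]]
    - [[0.25, 0, 0], [0, 0, 0]]
    - [[0.29, 0, 0], [0, 0, 0]]
    - [[0.29, 0, 0.05], [0, 0, 0]]
    - [[0.29, 0, 0.09], [0, 0, 0]]
    - [[0.29, 0, 0.09], [0, 0, 0]]
    - [[0.29, 0, 0.09], [0, 0, 0]]

```text
time_s: 7.85
eef_pos: [505.2, 190.3, 125.0]
tcp_rot: [[-0.225, 0.974, -0.005], [0.974, 0.225, -0.001], [-0.0, -0.005, -1.0]]
contact_force: [0.1, 0.1, 0.4]
finger_gap: 0.3
grip_force: 0.0
```

```bash
python3 -c "
from h import *
delta([0,120,126])"
```

```text
t 7.85 jig pos [ -2.5 151.6 125. ] F [0.1 0.1 0.4] gap 0.32470431291166646
shift [-0.0316  0.0025 -0.001 ] turn [-0.0047  0.     -0.0001]
```

>>> apply_moves:
  series:
    - [[-0.02, 0.002, 0], [0, 0, 0]]
    - [[-0.036, 0.002, 0], [0, 0, 0]]
    - [[-0.04, 0.002, 0], [0, 0, 0]]
    - [[-0.043, 0.002, 0], [0, 0, 0]]
    - [[-0.046, 0.002, 0], [0, 0, 0]]

```text
time_s: 8.35
eef_pos: [519.4, 146.2, 127.3]
tcp_rot: [[-0.224, 0.974, 0.001], [0.974, 0.224, 0.0], [0.0, 0.001, -1.0]]
contact_force: [-0.7, -0.3, 0.6]
finger_gap: 0.7
grip_force: 0.0
```

>>> apply_moves:
  series:
    - [[-0.002, 0, 0], [0, 0, 0]]
    - [[-0.004, 0, 0], [0, 0, 0]]
    - [[-0.006, 0, 0], [0, 0, 0]]

```text
time_s: 8.65
eef_pos: [520.1, 143.9, 127.8]
tcp_rot: [[-0.226, 0.974, -0.0], [0.974, 0.226, 0.006], [0.006, 0.001, -1.0]]
contact_force: [-8.1, 18.0, 11.4]
finger_gap: 0.0
grip_force: 11.0
```

```bash
python3 -c "
from h import *
delta([0,98,126])"
```

```text
t 8.65 jig pos [  1.6 103.  127.8] F [-3.8 19.4 11.4] gap 0.03405312641986924
shift [-0.005  -0.0016  0.0017] turn [ 0.0011 -0.0057  0.0012]
```

The tip is on the lip, pushing sideways only, so the contact is jamming. I'll follow the hinge arc instead, mostly upward.

>>> apply_moves:
  series:
    - [[-0.002, -0.001, -0.0055], [0, 0, 0]]
    - [[-0.0055, -0.001, -0.01], [0, 0, 0]]
    - [[-0.009, -0.001, -0.014], [0, 0, 0]]
    - [[-0.0125, -0.001, -0.018], [0, 0, 0]]

```text
time_s: 9.05
eef_pos: [523.0, 130.1, 146.1]
tcp_rot: [[-0.226, 0.974, 0.002], [0.974, 0.226, 0.003], [0.002, 0.003, -1.0]]
contact_force: [0.0, 6.9, 4.4]
finger_gap: 0.5
grip_force: 3.9
```

```bash
python3 - <<'E'
from h import *
delta([0,78.9+8,55+78.1+11])
s=shot('scene','s3.png')
b=cv2.imread('pics/s3.png')[110:260,150:310]
cv2.imwrite('pics/s3z.png',cv2.resize(b,None,fx=4,fy=4,interpolation=2))
E
```

```text
t 9.05 jig pos [  1.3  88.9 146.1] F [1.6 6.7 4.4] gap 0.4751641173444848
shift [-0.002  -0.0013  0.002 ] turn [ 0.0028 -0.0025  0.0013]
```

View pics/s3z.png

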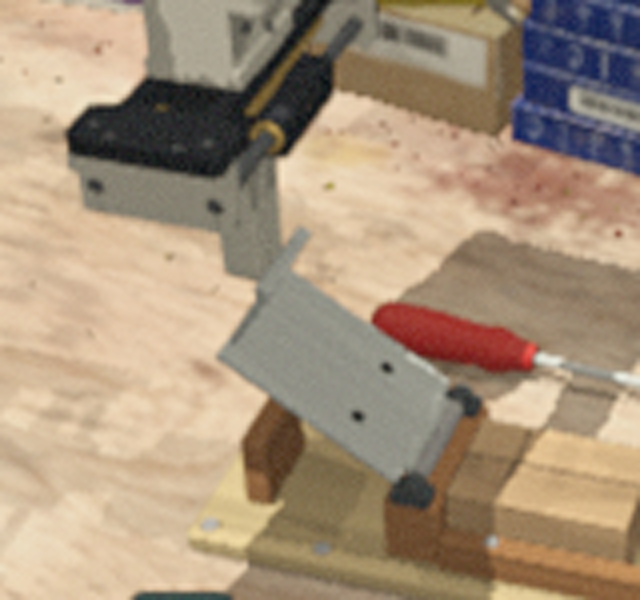

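>>> apply_moves:
  series:
    - [[-0.004, 0, -0.0035], [0, 0, 0]]
    - [[-0.008, 0, -0.0075], [0, 0, 0]]
    - [[-0.0125, 0, -0.011], [0, 0, 0]]
    - [[-0.017, 0, -0.014], [0, 0, 0]]
    - [[-0.022, 0, -0.017], [0, 0, 0]]
    - [[-0.0265, 0, -0.02], [0, 0, 0]]
    - [[-0.0315, 0, -0.0225], [0, 0, 0]]
    - [[-0.0365, 0, -0.0245], [0, 0, 0]]

```text
time_s: 9.9
eef_pos: [531.6, 93.8, 171.1]
tcp_rot: [[-0.226, 0.974, 0.003], [0.974, 0.226, 0.002], [0.001, 0.003, -1.0]]
contact_force: [-0.5, 4.8, 8.0]
finger_gap: 0.6
grip_force: 4.9
```

```bash
python3 - <<'E'
from h import *
delta([0,42.3+8,55+102.6+11])
E
```

```text
t 9.9 jig pos [  1.5  51.7 171.1] F [0.5 4.8 8. ] gap 0.5654493711958803
shift [-0.0014 -0.0016  0.0025] turn [ 0.0034 -0.0013  0.0011]
```

>>> apply_moves:
  series:
    - [[-0.005, 0, -0.002], [0, 0, 0]]
    - [[-0.0105, 0, -0.0037], [0, 0, 0]]
    - [[-0.016, 0, -0.005], [0, 0, 0]]
    - [[-0.0215, 0, -0.0064], [0, 0, 0]]
    - [[-0.027, 0, -0.0072], [0, 0, 0]]
    - [[-0.032, 0, -0.0079], [0, 0, 0]]
    - [[-0.0375, 0, -0.0083], [0, 0, 0]]
    - [[-0.0435, 0, -0.0084], [0, 0, 0]]
    - [[-0.049, 0, -0.008], [0, 0, 0]]
    - [[-0.0545, 0, -0.0075], [0, 0, 0]]

```text
time_s: 10.9
eef_pos: [544.4, 39.3, 179.5]
tcp_rot: [[-0.226, 0.974, 0.004], [0.974, 0.226, -0.0], [-0.001, 0.004, -1.0]]
contact_force: [-2.4, -1.0, 13.4]
finger_gap: 0.6
grip_force: 6.5
```

```bash
python3 - <<'E'
from h import *
delta([0,-12.1+8,55+110.3+11])
E
```

```text
t 10.9 jig pos [  1.8  -4.3 179.5] F [-2.6 -0.4 13.4] gap 0.5905969866785985
shift [ 0.0002 -0.0018  0.0032] turn [0.0042 0.0013 0.0005]
```

>>> apply_moves:
  series:
    - [[-0.006, -0.001, 0], [0, 0, 0]]
    - [[-0.012, -0.002, 0.0005], [0, 0, 0]]
    - [[-0.018, -0.002, 0.001], [0, 0, 0]]
    - [[-0.024, -0.002, 0.002], [0, 0, 0]]
    - [[-0.03, -0.002, 0.003], [0, 0, 0]]
    - [[-0.036, -0.002, 0.005], [0, 0, 0]]
    - [[-0.042, -0.002, 0.007], [0, 0, 0]]
    - [[-0.049, -0.002, 0.0095], [0, 0, 0]]

```text
time_s: 11.7
eef_pos: [553.7, -9.1, 169.0]
tcp_rot: [[-0.225, 0.974, 0.005], [0.974, 0.225, -0.001], [-0.002, 0.004, -1.0]]
contact_force: [4.2, -0.5, 4.5]
finger_gap: 0.2
grip_force: 2.6
```

```bash
python3 - <<'E'
from h import *
delta([0,-53,167])
s=shot('scene','s4.png')
b=cv2.imread('pics/s4.png')[90:260,180:340]
cv2.imwrite('pics/s4z.png',cv2.resize(b,None,fx=3.5,fy=3.5,interpolation=2))
E
```

```text
t 11.7 jig pos [ -0.  -53.6 169. ] F [ 3.9 -1.4  4.5] gap 0.1685376101801563
shift [0.0006 0.     0.002 ] turn [0.0043 0.0017 0.0004]
```

View pics/s4z.png

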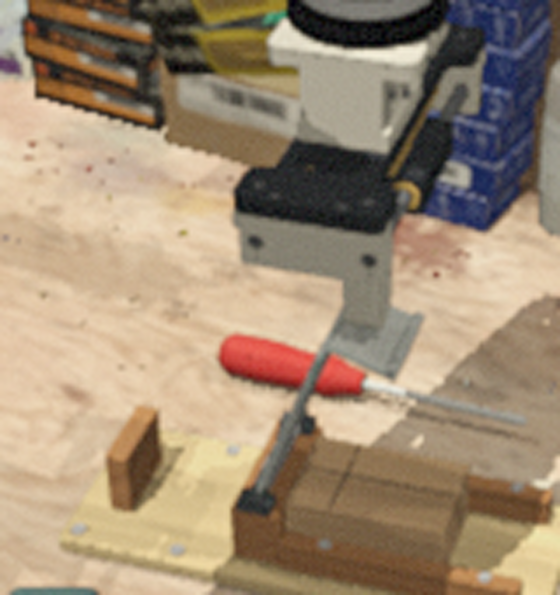

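The template is past upright, with the finger on the lip. I'll continue along the arc.

>>> apply_moves:
  series:
    - [[-0.005, 0, 0.0025], [0, 0, 0]]
    - [[-0.01, 0, 0.005], [0, 0, 0]]
    - [[-0.0145, 0, 0.0075], [0, 0, 0]]
    - [[-0.019, 0, 0.0105], [0, 0, 0]]
    - [[-0.024, 0, 0.014], [0, 0, 0]]
    - [[-0.0285, 0, 0.018], [0, 0, 0]]
    - [[-0.033, 0, 0.022], [0, 0, 0]]
    - [[-0.037, 0, 0.026], [0, 0, 0]]
    - [[-0.0405, 0, 0.03], [0, 0, 0]]

```text
time_s: 12.65
eef_pos: [562.8, -49.3, 138.4]
tcp_rot: [[-0.225, 0.974, 0.004], [0.974, 0.225, -0.002], [-0.003, 0.004, -1.0]]
contact_force: [5.1, -4.2, 5.5]
finger_gap: 0.7
grip_force: 3.4
```

```bash
python3 - <<'E'
from h import *
delta([0,-94,138])
E
```

```text
t 12.65 jig pos [ -0.2 -94.8 138.4] F [ 4.1 -5.2  5.5] gap 0.7335150972723931
shift [0.0008 0.0002 0.0004] turn [ 0.0037  0.0026 -0.0001]
```

>>> apply_moves:
  series:
    - [[0, 0, -0.025], [0, 0, 0]]
    - [[0, 0, -0.05], [0, 0, 0]]
    - [[0.02, 0, -0.05], [0, 0, 0]]
    - [[0.039, 0, -0.05], [0, 0, 0]]
    - [[0.039, 0, -0.05], [0, 0, 0]]
    - [[0.039, 0, -0.025], [0, 0, 0]]
    - [[0.039, 0, -0.008], [0, 0, 0]]
    - [[0.039, 0, -0.002], [0, 0, 0]]
    - [[0.039, 0, -0.001], [0, 0, 0]]

```text
time_s: 13.55
eef_pos: [551.3, -10.5, 136.8]
tcp_rot: [[-0.225, 0.974, -0.003], [0.974, 0.225, 0.0], [0.001, -0.003, -1.0]]
contact_force: [0.2, -0.6, -0.3]
finger_gap: 0.3
grip_force: 0.0
```

```bash
python3 - <<'E'
from h import *
delta([0,-55,139])
s=shot('scene','s5.png')
b=cv2.imread('pics/s5.png')[90:260,180:340]
cv2.imwrite('pics/s5z.png',cv2.resize(b,None,fx=3.5,fy=3.5,interpolation=2))
E
```

```text
t 13.55 jig pos [ -2.8 -54.5 136.8] F [ 0.1 -0.6 -0.3] gap 0.31091152842142367
shift [-0.0005  0.0027 -0.0022] turn [-0.0027 -0.0008 -0.0001]
```

View pics/s5z.png

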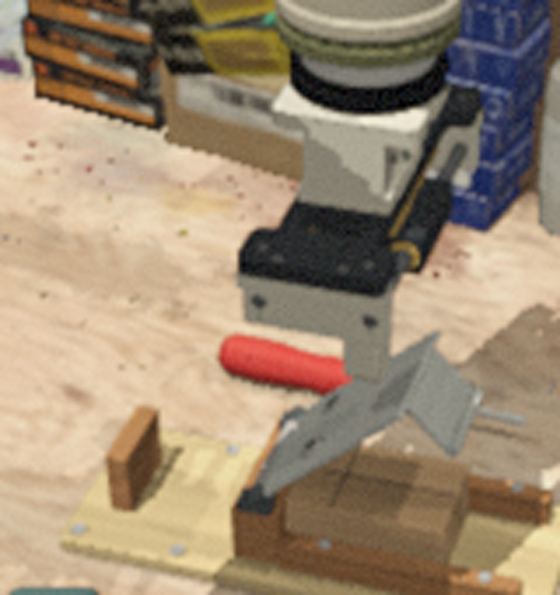

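>>> apply_moves:
  series:
    - [[-0.0035, 0.002, 0.0045], [0, 0, 0]]
    - [[-0.007, 0.002, 0.008], [0, 0, 0]]
    - [[-0.0105, 0.002, 0.011], [0, 0, 0]]
    - [[-0.0135, 0.002, 0.0145], [0, 0, 0]]
    - [[-0.0165, 0.002, 0.0185], [0, 0, 0]]
    - [[-0.019, 0.002, 0.0225], [0, 0, 0]]
    - [[-0.0215, 0.002, 0.0265], [0, 0, 0]]
    - [[-0.024, 0.002, 0.031], [0, 0, 0]]
    - [[-0.026, 0.002, 0.035], [0, 0, 0]]

```text
time_s: 14.5
eef_pos: [559.9, -35.3, 102.6]
tcp_rot: [[-0.225, 0.974, -0.0], [0.974, 0.225, 0.0], [0.0, -0.0, -1.0]]
contact_force: [-0.3, 0.9, 0.9]
finger_gap: 0.7
grip_force: 0.2
```

```bash
python3 - <<'E'
from h import *
delta([0,-80.9,102.8])
E
```

```text
t 14.5 jig pos [ 1.000e-01 -8.060e+01  1.026e+02] F [-0.1  1.   0.9] gap 0.6913195831563171
shift [-0.0003 -0.0001 -0.0002] turn [-0.0003 -0.0001 -0.    ]
```

>>> apply_moves:
  series:
    - [[-0.002, 0, 0.005], [0, 0, 0]]
    - [[-0.003, 0, 0.01], [0, 0, 0]]
    - [[-0.004, 0, 0.015], [0, 0, 0]]
    - [[-0.005, 0, 0.02], [0, 0, 0]]
    - [[-0.006, 0, 0.025], [0, 0, 0]]
    - [[-0.006, 0, 0.03], [0, 0, 0]]
    - [[-0.006, 0, 0.033], [0, 0, 0]]
    - [[-0.006, 0, 0.035], [0, 0, 0]]
    - [[-0.006, 0, 0.035], [0, 0, 0]]

```text
time_s: 15.4
eef_pos: [561.4, -40.9, 68.3]
tcp_rot: [[-0.225, 0.974, -0.0], [0.974, 0.225, 0.0], [0.0, -0.0, -1.0]]
contact_force: [-0.6, -0.2, 0.0]
finger_gap: 0.6
grip_force: 0.0
```

>>> apply_moves:
  series:
    - [[0, 0, 0.0015], [0, 0, 0]]
    - [[0, 0, 0.003], [0, 0, 0]]
    - [[0, 0, 0.003], [0, 0, 0]]

```text
time_s: 15.7
eef_pos: [561.7, -41.0, 67.9]
tcp_rot: [[-0.225, 0.974, 0.0], [0.974, 0.225, -0.0], [-0.0, 0.0, -1.0]]
contact_force: [-13.0, 1.4, 23.5]
finger_gap: 0.3
grip_force: 12.0
```

>>> apply_moves:
  series:
    - [[0, 0, 0.0015], [0, 0, 0]]
    - [[0, 0, 0.0015], [0, 0, 0]]
    - [[0, 0, 0.0015], [0, 0, 0]]

```text
time_s: 16.0
eef_pos: [561.8, -41.0, 67.7]
tcp_rot: [[-0.225, 0.974, 0.0], [0.974, 0.225, -0.0], [-0.0, 0.0, -1.0]]
contact_force: [-19.2, 2.5, 34.3]
finger_gap: 0.6
grip_force: 17.5
```

>>> apply_moves:
  series:
    - [[0, 0, -0.01], [0, 0, 0]]
    - [[0, 0, -0.05], [0, 0, 0]]
    - [[0, 0, -0.1], [0, 0, 0]]
    - [[0.03, 0, -0.13], [0, 0, 0]]
    - [[0.08, 0, -0.13], [0, 0, 0]]
    - [[0.13, 0, -0.13], [0, 0, 0]]
    - [[0.18, 0, -0.13], [0, 0, 0]]
    - [[0.2, 0, -0.13], [0, 0, 0]]
    - [[0.2, 0, -0.13], [0, 0, 0]]

```text
time_s: 16.9
eef_pos: [515.5, 156.8, 193.7]
tcp_rot: [[-0.229, 0.973, 0.0], [0.973, 0.229, 0.001], [0.001, 0.0, -1.0]]
contact_force: [0.1, -0.8, -0.1]
finger_gap: 0.5
grip_force: 0.0
```

```bash
python3 - <<'E'
from h import *
delta([0,100,200])
for c in ['scene','top']:
    p=shot(c,c+'6.png')
    for n in ['tape_measure','screw_pack','screwdriver']: print(n,[np.array(d['position']).round() for d in viewer.boxes_of(p,n)[:1]])
a=cv2.imread('pics/top6.png')[180:260,220:330]; b=cv2.imread('pics/scene6.png')[160:280,193:353]
a=cv2.resize(a,None,fx=3.5,fy=3.5,interpolation=2); b=cv2.resize(b,None,fx=2.5*1.0,fy=2.5,interpolation=2)
H=max(a.shape[0],b.shape[0]); pad=lambda i:cv2.copyMakeBorder(i,0,H-i.shape[0],0,0,0)
c=np.hstack([pad(b),pad(a)]); cv2.imwrite('pics/c6.png',c); print(c.shape)
E
```

```text
t 16.9 jig pos [1.000e-01 1.166e+02 1.937e+02] F [-0.1 -0.8 -0.1] gap 0.46389582878189234
shift [-0.0166 -0.0001 -0.0063] turn [ 0.0003 -0.0007  0.004 ]
tape_measure [array([374.,  71.,  39.])]
screw_pack [array([425., -82.,  28.])]
screwdriver [array([654.,  96.,  20.])]
tape_measure [array([381.,  75.,  56.])]
screw_pack [array([430., -81.,  21.])]
screwdriver [array([664.,  95.,  22.])]
(300, 785, 3)
```

View pics/c6.png

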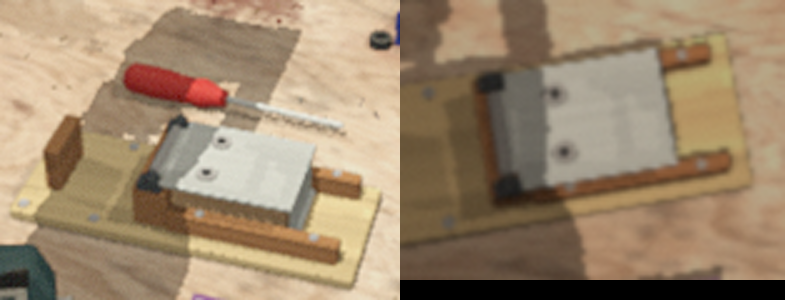

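The template lies flat over the block with its lip down past the block's end. The bystanders haven't moved and the robot is clear.

```bash
python3 -c "
from h import *
print(finish_job())"
```

```text
the job is handed in; nothing more can be done
None
```

The job is handed in: the block is home against the spine, the template is flipped and pressed flat over it, the tape measure, fastener pack and screwdriver have not moved, and it took about 17 s.

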